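# Preset and lock the balancing valve

## Task

Preset the balancing valve on the bench: with a fingertip, push the dial round gently by its stud until its index mark lines up with the one long line of the scale. Only then push the locking slide, gently too, fully home towards the dial and take the hand away. Pinch and lift nothing, do not turn the scale collar, and leave the loose fittings and tools where they are.

Things in the scene. Friction and masses are not known exactly. Their poses are not given: they have to be found in the camera images.
- valve: The balancing valve: a brass body on a 300 mm steel pipe (along the valve's y) clamped in two timber cradles; fixed to the table, cannot shift. Origin on the table surface under the middle of the dial; z up, x points from the locking slide to the dial. Fits in x -151..96 mm, y -150..150 mm, z 0..142 mm of this frame.
- dial_axis (a point): Point on the dial's vertical turning axis, at the height of the dial's flat top face (112 mm above the table).
- dial (a joint): Angle (rad) of the black dial, a 124 mm wide, 14 mm thick disc lying flat on top of the valve; grows anticlockwise seen from above. At 0 the index mark points along the valve's +x. Limits -2.3 and 2.3. Stiff: about 0.12 N m to turn (3 N at the stud), no spring; it stays where it is left.
- dial_index (a point): Outer end of the dial's index mark: a white line along a radius of the dial's top, ending in a small nose on the rim. The point is 70 mm from the axis.
- dial_stud (a point): The dial's upright steel stud, by which a fingertip pushes it round: 16 mm across, 43 mm from the axis, exactly opposite the index mark, rising 30 mm above the dial's top face (112 to 142 mm above the table). This point is on the stud's centre line, 16 mm above the dial's face. A low cap 24 mm wide and 4 mm high sits on the axis.
- scale: The aluminium scale collar, a flat ring 192 mm wide round and below the dial. Origin on the dial's axis, 10 mm below its top face; the top face is 98 mm above the table, 14 mm below the dial's. Its x axis points along the target line. It grips stiffly (3 N m) and stays as set.
- scale_target (a point): Inner end of the target line on the collar, 70 mm from the axis, where the index mark must point. The target is the only long, thick line (23 x 6 mm, reaching the rim); the others, 10 degrees apart, are short and thin (8 x 2 mm). At the start it lies 0.7 to 2.7 rad anticlockwise (seen from above) of the index.
- lock (a joint): Travel (m) of the dark steel locking slide towards the dial: 0 fully out, 0.014 fully home against its stop. Slides stiffly along the valve's +x with about 2 N, no spring, stays where it is left; it shows that the setting is locked, and does not itself move or hold the dial.
- lock_face (a point): Middle of the outer face of the locking slide's upright tab, the face to push on; it looks along the valve's -x, away from the dial. The tab is 32 mm wide, 8 mm thick, 28 mm tall (96 to 124 mm above the table). When out, this face is 138 mm from the dial axis; the steel guide under it (34 mm wide, top at 96 mm) ends 13 mm farther out.
- elbow: Bystander, loose, to be left alone: dark steel 90 degree pipe elbow lying down, 40 mm tall, arms 54 mm long. Origin under its middle.
- coupling: Bystander, loose, to be left alone: steel pipe sleeve standing on end, 42 mm across, 45 mm tall. Origin under its middle.
- nipple: Bystander, loose, to be left alone: brass pipe nipple standing on end, 40 mm across, 68 mm tall. Origin under its middle.
- locknut: Bystander, loose, to be left alone: flat brass ring nut, 52 mm across, 12 mm tall. Origin under its middle.
- paste_tin: Bystander, loose, to be left alone: round tin, 60 mm across, 70 mm tall. Origin under its middle.
- spanner: Bystander, loose, to be left alone: spanner lying flat on the table, out to the left side. Origin under its middle.
- driver: Bystander, loose, to be left alone: screwdriver lying flat on the table, out to the right side. Origin under its middle.

How it is judged:
By the outcome, as a careful person would: the job done as asked, in the order asked, and still so for the second after the job is handed in, with the robot touching nothing.
It also fails if it takes over 61 s, if anything falls off the work surface, if the arm or the gripper's body presses on something with over 40 N, if the wrist force passes 120 N, or if a joint passes its speed limit or range.

## Robot

A 6-joint arm with a two-finger parallel gripper is mounted at the origin on the work surface. World frame = base frame: x ahead of the robot, y to its left, z up, the work surface at z = 0. Lengths are in m, angles in rad, forces in N, time in s.
With the tool pointing down it reaches from about 0.3 to 0.875 m from the base axis. Payload 4.2 kg.
Tool frame: the origin (TCP) lies midway between the tips of the shut fingers; the grasp point (between the pads) lies 19 mm behind it; z points along the fingers, y is the line along which they close (so a half turn about z gives the same grasp; the last joint's range is limited). The gripper opens to 85 mm and grips with 20 to 120 N. Pads are 22 mm wide; open, the fingers measure 114 mm over their backs; the gripper's body (76 mm by 85 mm) begins 54 mm behind the grasp point. The pads swing forward as they close: fully open they stand 13 mm farther back than shut.
Start: joints at [-1.136, 0.32, 1.565, -0, 1.257, -0.02], TCP at [0.253, -0.517, 0.231] pointing down, gripper open.
Joint ranges: [-3.11, 3.11], [-0.84, 2.01], [0.21, 2.61], [-1.34, 4.49], [0.05, 2.63], [-2.56, 2.56]. Speed limits (rad/s): [2.57, 2.57, 3.14, 3.14, 3.14, 3.14].

## Interface

Orientations are given as a unit quaternion [w, x, y, z].
In Python, from bench import arm gives the robot as it stands. Calls block until the motion is done:
- arm.movep(position, orientation): joint-space move of the TCP to a pose.
- arm.line_to(position, frame=None, velocity=0.15, force_limit=None): straight line of the TCP; frame=None keeps the orientation; velocity is the mean speed in m/s. With force_limit (N) it stops when the force on the tool has changed by that much, and returns True; else False.
- arm.movej(angles): joint-space move.
- arm.grip(opening, grip_force=None): finger opening in m; grip_force is the grip in N (None keeps the last); returns when the fingers have stopped.
- arm.sleep(seconds).
- arm.inverse_kinematics(position, orientation): joint angles nearest the present ones, or None.
- arm.observe(): the state.
- arm.get_image(name): name is "scene" or "top" or "wrist"; returns a dict with "pixels" (480x640x3 uint8, red, green, blue), "mtx" (3x3 intrinsics, pixels), "camera_from_world" (4x4, takes a point from world to camera coordinates); the wrist camera has in their place "T_tool_cam" (4x4, takes a point from camera to tool coordinates, whose origin is the TCP and whose axes are the flange's). Camera axes: x right, y down, z forward; pixel columns grow to the right and rows downward; lengths in m; the calibration is good to about 2 mm. A picture is of the moment at which its call begins: read the wrist's pose just before it. There is no depth.
A pose or a line that the arm cannot do raises arm.IKError and nothing moves.
- arm.job_done(): hands the job in; it is judged then, once.
The state is a dict: "t": time; "joints": joint angles; "dq": joint speeds; "joint_torque": joint torques, N m; "eef_pos": TCP position; "orientation": TCP orientation; "contact_force": force on the tool from outside, world axes, zero at the start; "ft_torque": the same for the moment, N m; "opening": finger opening in m; "finger_force": force on a finger pad.
Only numpy, scipy, OpenCV 4.12 (cv2) and the standard library are available. Lean on these libraries where they do the work, as an engineer would, in place of code of your own. Each camera call takes 0.05 s, during which the arm holds its last target. There are 200 camera calls.

## Working session

There is one attempt and no reset: what is moved stays moved. The work goes in short steps, each a Python script; the robot and the scene stay as the last script left them, time stands still between calls to the robot, and variables do not carry over. Pictures are saved under pics/ and viewed, at most 10 in all, crops included, and the job is handed in when it is done.

```bash
mkdir -p pics; ls; python3 - <<'E'
from bench import arm
import cv2,numpy as np,json
for n in("top","scene"):
    d=arm.get_image(n); cv2.imwrite(f"pics/{n}0.png",d["pixels"][:,:,::-1]); np.savez(f"{n}0.npz",**{k:d[k] for k in("mtx","camera_from_world")})
    T=np.array(d["camera_from_world"]);print(n,np.array(d["mtx"]).tolist(),(-T[:3,:3].T@T[:3,3]).round(3))
print(arm.observe())
E
```

```text
pics
top [[609.759711474646, 0.0, 319.66864522917984], [0.0, 609.759711474646, 238.9217943981667], [0.0, 0.0, 1.0]] [0.333 0.014 1.63 ]
scene [[443.48322885329907, 0.0, 319.8332987582586], [0.0, 443.48322885329907, 242.42840697325053], [0.0, 0.0, 1.0]] [1.166 0.541 0.709]
{'t': 0.1, 'joints': array([-1.13598294e+00,  3.20195712e-01,  1.56556033e+00, -6.77822400e-06,
        1.25740496e+00, -1.99848921e-02]), 'dq': array([ 0.00073543, -0.0027837 , -0.00349901,  0.00209587,  0.00098473,
       -0.00011563]), 'joint_torque': array([-3.28910382e-04, -4.16406369e+01, -2.34705055e+01, -4.76475691e-05,
        4.99965070e-03, -2.73291602e-05]), 'eef_pos': array([ 0.25241092, -0.51615517,  0.23058359]), 'orientation': array([-7.66700034e-04,  9.74255503e-01,  2.25445336e-01, -1.64638713e-04]), 'contact_force': array([1.15868327, 0.52623099, 0.55030062]), 'ft_torque': array([ 0.00490016, -0.02903894,  0.04590755]), 'finger_force': 0.0, 'opening': 0.08540425987707469}
```

View pics/top0.png

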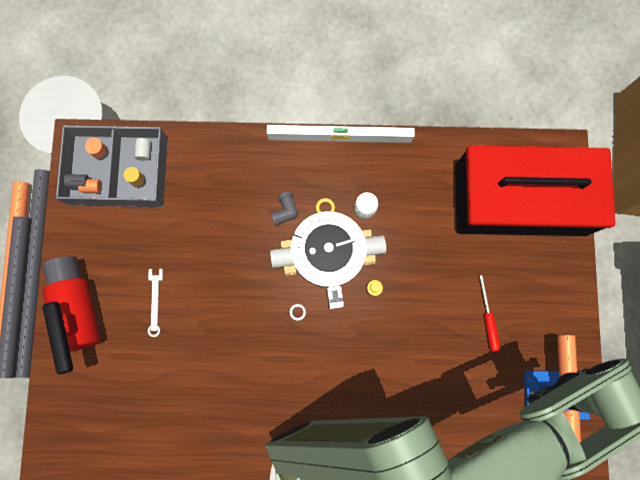

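View pics/scene0.png

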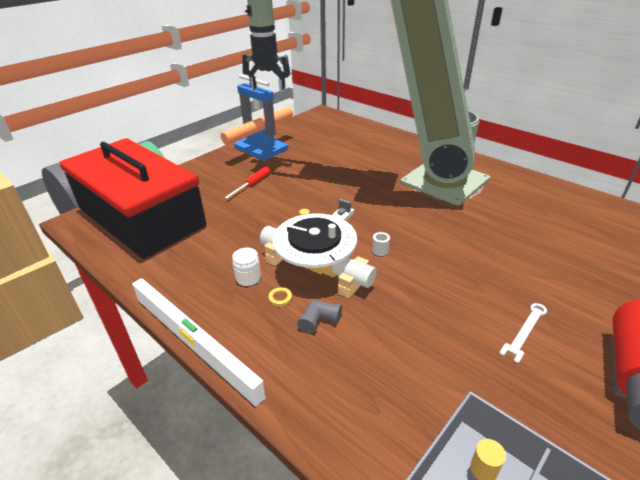

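The top view shows the dial at about (328,248), index towards (354,241), stud at (312,251), tab at (335,295) and a dark long line near (297,236). I'll enlarge it.

```bash
python3 - <<'E'
import cv2
im=cv2.imread("pics/top0.png")[190:315,262:394]
cv2.imwrite("pics/c0.png",cv2.resize(im,None,fx=4.8,fy=4.8,interpolation=cv2.INTER_CUBIC))
E
```

```text
(no output)
```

View pics/c0.png

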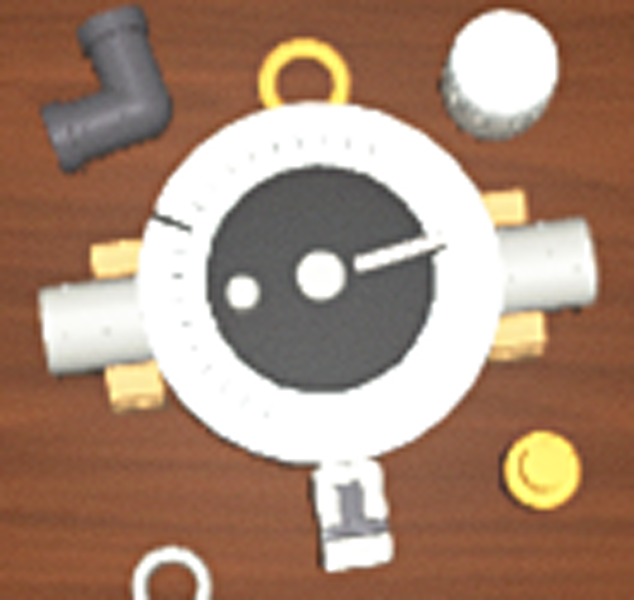

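```bash
cat > h.py <<'E'
import numpy as np,cv2
from scipy.spatial.transform import Rotation as R
from bench import arm
def ray(K,T,uv,z):
    "pixel -> world point on plane z; T = camera_from_world"
    K,T=np.array(K),np.array(T); d=T[:3,:3].T@np.linalg.inv(K)@[*uv,1]; c=-T[:3,:3].T@T[:3,3]
    return c+d*(z-c[2])/d[2]
def quat(yaw):
    "tool down, tool x along world angle yaw"
    q=(R.from_euler('z',yaw)*R.from_euler('x',np.pi)).as_quat(); return [q[3],*q[:3]]
def toolT(o):
    w,x,y,z=o["orientation"]; T=np.eye(4); T[:3,:3]=R.from_quat([x,y,z,w]).as_matrix(); T[:3,3]=o["eef_pos"]; return T
def ang(v): return np.arctan2(v[1],v[0])
E
python3 - <<'E'
from h import *
f=np.load("top0.npz");P=lambda u,v,z:ray(f["mtx"],f["camera_from_world"],(262+u/4.8,190+v/4.8),z)
c=P(321,279,.112);i=P(445,241,.112);t=P(188,229,.098);s=P(242,292,.142);l=P(355,533,.124)
print(c,i,t,s,l)
for n,p in zip("itsl",(i,t,s,l)):print(n,np.linalg.norm((p-c)[:2]),np.degrees(ang(p-c)))
w=arm.get_image("wrist");print(w["mtx"],w["T_tool_cam"])
for y in range(-180,180,30):
  for r,p in(("c",c),("l",l)):
    q=arm.inverse_kinematics([p[0],p[1],.12],quat(np.radians(y)));print(r,y,None if q is None else np.round(q,2))
E
```

```text
[ 0.57940355 -0.0219795   0.112     ] [ 0.6009289  -0.08703725  0.112     ] [0.60726401 0.04880642 0.098     ] [0.56697791 0.01928573 0.142     ] [ 0.44566374 -0.04108189  0.124     ]
i 0.06852628726013087 -71.69240843271382
t 0.0760713605055855 68.51601295565278
s 0.043095429997355605 106.75789843975252
l 0.1350971423085915 -171.8712832697415
[[409.18086171   0.         322.06818643]
 [  0.         409.18086171 247.82755448]
 [  0.           0.           1.        ]] [[-6.81663269e-04 -9.51335872e-01 -3.08155146e-01  7.66401723e-02]
 [ 9.99999768e-01 -6.51469318e-04 -2.00863040e-04  7.55631804e-04]
 [-9.66540737e-06 -3.08155212e-01  9.51336095e-01 -1.42644540e-01]
 [ 0.00000000e+00  0.00000000e+00  0.00000000e+00  1.00000000e+00]]
c -180 [-0.06  0.42  1.71  0.    1.01 -1.63]
l -180 [-0.12  0.23  2.01  0.    0.9  -1.69]
c -150 [-0.06  0.42  1.71  0.    1.01 -2.15]
l -150 [-0.12  0.23  2.01  0.    0.9  -2.21]
c -120 None
l -120 None
c -90 None
l -90 None
c -60 None
l -60 [-0.12  0.23  2.01 -0.    0.9   2.5 ]
c -30 [-0.06  0.42  1.71 -0.    1.01  2.04]
l -30 [-0.12  0.23  2.01 -0.    0.9   1.98]
c 0 [-0.06  0.42  1.71 -0.    1.01  1.51]
l 0 [-0.12  0.23  2.01 -0.    0.9   1.45]
c 30 [-0.06  0.42  1.71 -0.    1.01  0.99]
l 30 [-0.12  0.23  2.01 -0.    0.9   0.93]
c 60 [-0.06  0.42  1.71 -0.    1.01  0.47]
l 60 [-0.12  0.23  2.01 -0.    0.9   0.41]
c 90 [-0.06  0.42  1.71 -0.    1.01 -0.06]
l 90 [-0.12  0.23  2.01 -0.    0.9  -0.12]
c 120 [-0.06  0.42  1.71  0.    1.01 -0.58]
l 120 [-0.12  0.23  2.01  0.    0.9  -0.64]
c 150 [-0.06  0.42  1.71  0.    1.01 -1.1 ]
l 150 [-0.12  0.23  2.01  0.    0.9  -1.16]
```

Consistent with the given sizes (68 vs 70, 76 vs about 70, 43, 135 vs 138 mm). Next comes a close wrist view.

```bash
python3 - <<'E'
from h import *
arm.grip(0.0)
arm.movep([0.56,-0.065,0.27],quat(np.pi/2))
o=arm.observe(); d=arm.get_image("wrist")
T=np.linalg.inv(toolT(o)@np.array(d["T_tool_cam"])); np.savez("w1.npz",mtx=d["mtx"],T=T)
cv2.imwrite("pics/w1.png",d["pixels"][:,:,::-1]); print(o["t"],o["eef_pos"],o["opening"])
K=np.array(d["mtx"])
for p in([.5794,-.022,.112],[.6009,-.087,.112],[.6073,.0488,.098],[.44566,-.041,.124]):
    v=K@(T@[*p,1])[:3];print(v[:2]/v[2])
E
```

```text
2.8917 [ 0.55985136 -0.06590611  0.26991499] -0.00012333890413045588
[351.54324741 163.61507464]
[377.66713891 248.90978466]
[391.91237667  59.08413153]
[163.91273882 193.03434802]
```

View pics/w1.png

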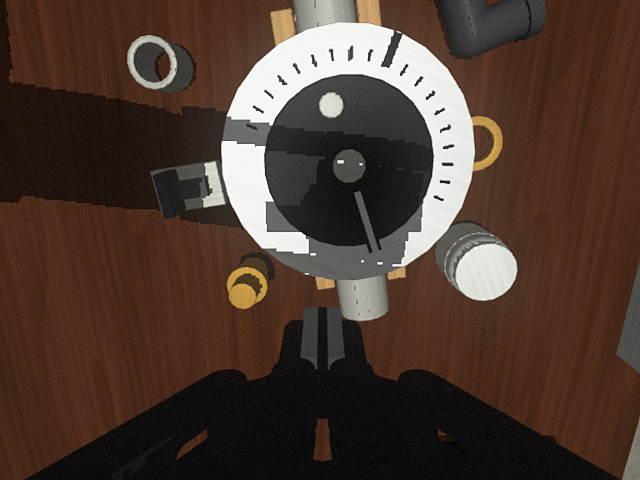

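The wrist view shows the dial disc spanning cols 264–434 and rows 74–246, the index end at (379,250), stud top at (331,105), long line from (386,66) to (398,33), and the tab near (165,190).

```bash
python3 - <<'E'
from h import *
f=np.load("w1.npz");P=lambda u,v,z:ray(f["mtx"],f["T"],(u,v),z)
im=cv2.imread("pics/w1.png")
e=np.mean([P(264,160,.112),P(434,160,.112),P(350,74,.112),P(350,246,.112)],0)
pts=dict(cap=P(349,164,.116),i=P(379,250,.112),i0=P(358,193,.112),t=P(386,66,.098),to=P(398,33,.098),s=P(331,105,.142))
print(e,[np.linalg.norm(P(*a,.112)-P(*b,.112)) for a,b in(((264,160),(434,160)),((350,74),(350,246)))])
for n,p in pts.items():print(n,p,np.linalg.norm((p-e)[:2]),np.degrees(ang((p-e))))
a=cv2.resize(im[140:240,130:250],None,fx=3.3,fy=3.3,interpolation=cv2.INTER_CUBIC)
b=cv2.resize(im[20:120,300:420],None,fx=3.3,fy=3.3,interpolation=cv2.INTER_CUBIC)
cv2.imwrite("pics/c1.png",np.hstack([a,b]))
E
```

```text
[ 0.57790894 -0.0213774   0.112     ] [np.float64(0.12271559113275962), np.float64(0.1225572547690233)]
cap [ 0.57730647 -0.02182244  0.116     ] 0.0007490214547658189 -143.54694978833655
i [ 0.60196625 -0.08788928  0.112     ] 0.07072895708410397 -70.11497257523058
i0 [ 0.58461066 -0.04343867  0.112     ] 0.0230567342076365 -73.10239280464245
t [0.60335054 0.04434124 0.098     ] 0.0704713740850129 68.83712825293159
to [0.61066921 0.0652637  0.098     ] 0.09262782680718142 69.28765697824016
s [0.56372836 0.01743071 0.142     ] 0.04131776697514418 110.07244006955716
```

View pics/c1.png

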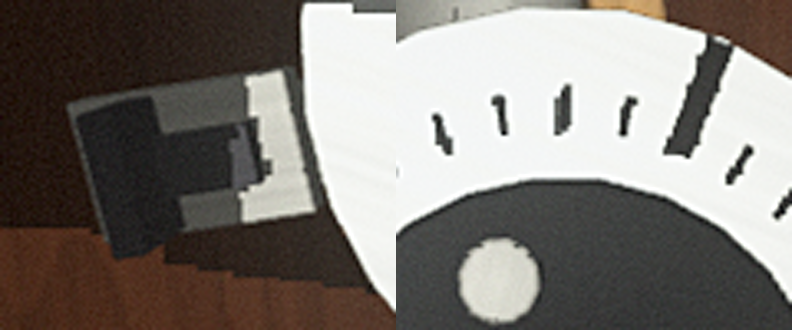

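```bash
cat >> h.py <<'E'
C=np.array([.5778,-.0215])
u=lambda a:np.array([np.cos(a),np.sin(a)])
def pose(deg,back=.019,z=.119):
    "finger behind the stud when the stud stands at deg; +x tool away from stud"
    a=np.radians(deg); return [*(C+.043*u(a)-back*u(a+np.pi/2)),z],quat(a-np.pi/2)
def snap(n):
    o=arm.observe(); d=arm.get_image("wrist"); T=np.linalg.inv(toolT(o)@np.array(d["T_tool_cam"]))
    np.savez(n+".npz",mtx=d["mtx"],T=T); cv2.imwrite(f"pics/{n}.png",d["pixels"][:,:,::-1]); return o
E
python3 - <<'E'
from h import *
f=np.load("w1.npz");P=lambda u,v,z:ray(f["mtx"],f["T"],(u,v),z)
for a in((78,112),(112,257),(95,184)):
    p=P(130+a[0]/3.3,140+a[1]/3.3,.124);print(p,np.linalg.norm(p[:2]-C),np.degrees(ang(p[:2]-C)))
p,q=pose(110,.03,.2);arm.movep(p,q)
arm.line_to(pose(110,.03)[0],velocity=.08,force_limit=8)
o=arm.observe();print(o["t"],o["eef_pos"])
for a in np.arange(110,233,7):
    p,q=pose(a); h=arm.line_to(p,frame=q,velocity=.04,force_limit=15)
    o=arm.observe();print(a,round(o["t"],2),(o["contact_force"]).round(1),(o["eef_pos"]-p).round(4),h)
    if h:break
snap("w2")
E
```

```text
[ 0.44009627 -0.02751531  0.124     ] 0.13783505324975737 -177.49873842295108
[ 0.44348115 -0.05912265  0.124     ] 0.13948841618530894 -164.35246397560317
[ 0.44177403 -0.04294579  0.124     ] 0.13770615642693973 -171.04052376637858
5.3667 [0.59172523 0.02920615 0.11959451]
110 5.79 [-0.1 -0.4 -0.3] [-0.0003 -0.0002  0.0003] False
117 6.08 [ 2.  -0.6  0.6] [ 0.0003 -0.0002  0.0002] False
124 6.38 [1.3 0.  0.5] [ 0.0003 -0.0001  0.0002] False
131 6.67 [1.7 0.8 0.4] [ 0.0001 -0.      0.0001] False
138 6.96 [1.2 0.1 0.2] [-0.  0.  0.] False
145 7.25 [0.5 0.9 0.8] [-0.0001  0.     -0.    ] False
152 7.54 [1.1 1.3 0.5] [-0.0001 -0.     -0.0001] False
159 7.83 [0.8 0.4 1.6] [-0.0001 -0.     -0.0001] False
166 8.12 [1.1 0.2 0.6] [-0.0001 -0.     -0.0001] False
173 8.42 [0.6 1.7 0.4] [-0.0001 -0.0001 -0.0001] False
180 8.71 [0.1 0.8 0.6] [-0.0001 -0.     -0.0001] False
187 9.0 [0.6 0.6 0.5] [-0.     -0.     -0.0001] False
194 9.29 [0.7 1.3 0.2] [-0.      0.     -0.0001] False
201 9.58 [-0.4  1.4  0.5] [-0.0001 -0.     -0.0001] False
208 9.88 [-0.7  1.4 -0.6] [-0.0001 -0.     -0.0001] False
215 10.17 [-0.3  2.   0.2] [-0.0001 -0.     -0.0001] False
222 10.46 [-1.6  0.6 -0.1] [-0.0002 -0.     -0.0001] False
229 10.75 [-1.5  0.6  1. ] [-0.0002 -0.0001 -0.0001] False
```

View pics/w2.png

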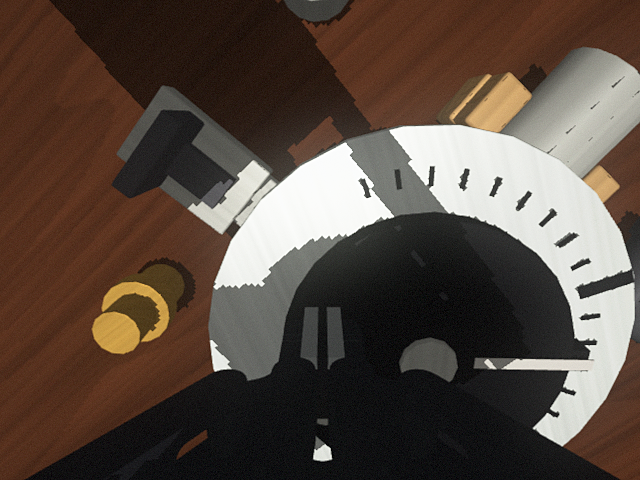

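Here the index runs (475,363) to (592,365), and the target line runs (580,291) to (633,277). It is still short of the target.

```bash
python3 - <<'E'
from h import *
f=np.load("w2.npz");P=lambda u,v,z:ray(f["mtx"],f["T"],(u,v),z)
for n,p in dict(i=P(591,365,.112),i0=P(475,363,.112),t=P(580,291,.098),to=P(633,279,.098),cap=P(428,361,.116)).items():
    print(n,p,np.linalg.norm(p[:2]-C),np.degrees(ang(p[:2]-C)))
E
```

```text
i [0.62448223 0.02796748 0.112     ] 0.06801663253928614 46.65926957305637
i0 [ 0.59130089 -0.00836627  0.112     ] 0.018835307664159646 44.21023130300405
t [0.6024383  0.04509064 0.098     ] 0.07100253273881253 69.69570866367654
to [0.61253887 0.06512366 0.098     ] 0.09332977972812373 68.14763137837288
cap [ 0.57465041 -0.02186406  0.116     ] 0.00317056205131594 -173.40647011421137
```

```bash
python3 - <<'E'
from h import *
for a in (235,241,246,249):
    p,q=pose(a); print(arm.line_to(p,frame=q,velocity=.03,force_limit=15))
arm.line_to(pose(249,.03)[0],velocity=.06); arm.line_to(pose(249,.03,.2)[0],velocity=.15)
arm.movep([*(C+[.02,-.055]),.26],quat(np.pi/2))
print(snap("w3")["t"])
im=cv2.imread("pics/w3.png")[20:270,220:490]
cv2.imwrite("pics/c3.png",cv2.resize(im,None,fx=2.4,fy=2.4,interpolation=cv2.INTER_CUBIC))
E
```

```text
False
False
False
False
14.075
```

View pics/c3.png

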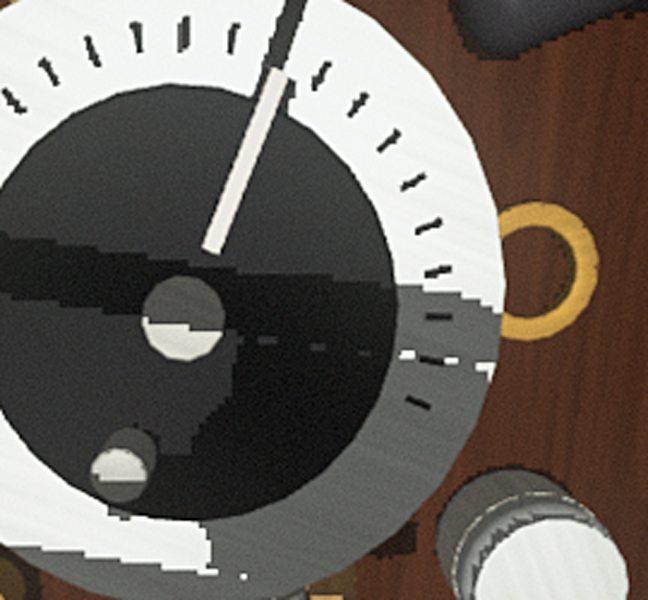

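```bash
python3 - <<'E'
from h import *
f=np.load("w3.npz");P=lambda u,v,z:ray(f["mtx"],f["T"],(220+u/2.4,20+v/2.4),z)
L=[P(-3,300,.112)]
pt=dict(i=P(279,69,.112),i0=P(211,250,.112),t1=P(291,20,.098),t2=P(279,60,.098),cap=P(183,318,.116),stud=P(119,470,.142))
for n,p in pt.items(): print(n,p,np.linalg.norm(p[:2]-C),np.degrees(ang(p[:2]-C)))
print(np.degrees([ang(pt['i']-pt['i0']),ang(pt['t1']-pt['t2'])]))
im=cv2.imread("pics/w3.png")[0:120,280:380]
cv2.imwrite("pics/c4.png",cv2.resize(im,None,fx=5,fy=5,interpolation=cv2.INTER_CUBIC))
E
```

```text
i [0.60422283 0.0416468  0.112     ] 0.06845205263256503 67.2938625212725
i0 [ 0.58552877 -0.00476248  0.112     ] 0.018435787195508025 65.21425209342007
t1 [0.60782137 0.05593751 0.098     ] 0.08305329539685531 68.80943180018464
t2 [0.60460853 0.04590699 0.098     ] 0.07254239823153572 68.31172239752442
cap [ 0.57751627 -0.02319498  0.116     ] 0.0017185614681975397 -99.50281210672298
stud [ 0.56105079 -0.06128109  0.142     ] 0.04316330642320294 -112.8327681457588
[68.0599983  72.23940085]
```

View pics/c4.png

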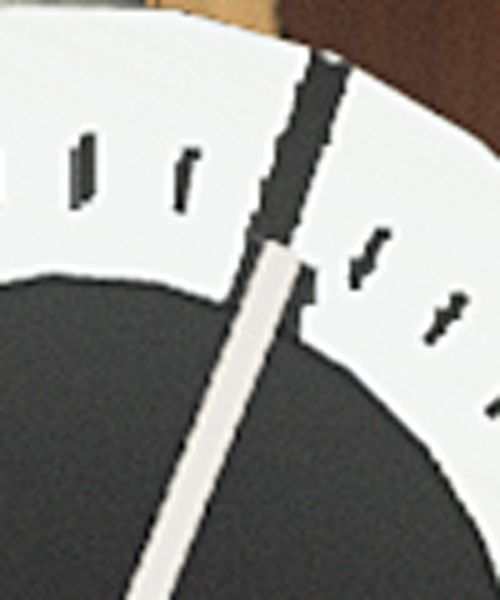

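The index is about 1.4° short of the line, so I'll nudge it and re-check from a camera in the radial plane of the line, where parallax drops out.

```bash
python3 - <<'E'
from h import *
p,q=pose(249,.03,.2);arm.movep(p,q)
arm.line_to(pose(249,.03)[0],velocity=.08,force_limit=8)
p,q=pose(248);print(arm.line_to(p,frame=q,velocity=.04,force_limit=15))
p,q=pose(250.4);print(arm.line_to(p,frame=q,velocity=.02,force_limit=15),arm.observe()["eef_pos"]-p)
arm.line_to(pose(250.4,.03)[0],velocity=.06); arm.line_to(pose(250.4,.03,.2)[0],velocity=.15)
a=np.radians(69); arm.movep([*(C-.035*u(a)),.235],quat(a))
print(snap("w5")["t"])
f=np.load("w5.npz")
def px(p): v=f["mtx"]@(f["T"]@[*p,1])[:3]; return v[:2]/v[2]
print(px([*C,.112]),px([*(C+.07*u(a)),.112]),px([*(C+.093*u(a)),.098]))
im=cv2.imread("pics/w5.png")[0:200,240:400]
cv2.imwrite("pics/c5.png",cv2.resize(im,None,fx=3,fy=3,interpolation=cv2.INTER_CUBIC))
E
```

```text
False
False [-1.24860243e-04  1.20514900e-04 -4.95443087e-05]
19.4833
[324.41657834 182.89283988] [324.6093703   65.16804102] [324.56874253  26.77138948]
```

View pics/c5.png

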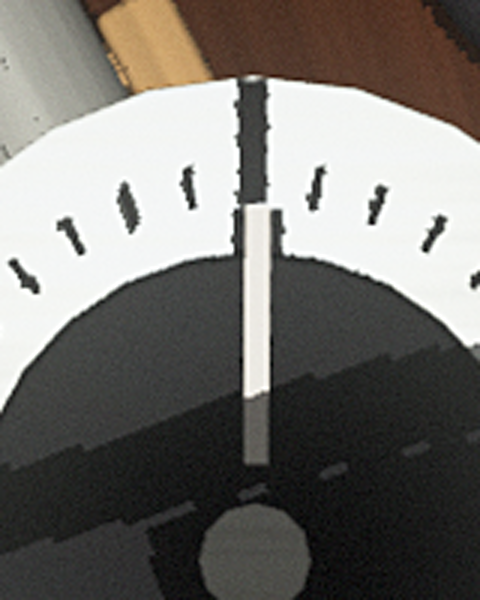

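Index and target agree within about 0.6° (0.7 mm against a 6 mm line). Now the lock.

```bash
python3 - <<'E'
from h import *
a=np.radians(8); F=np.array([.4414,-.0415]); q=quat(a+np.pi)
P=lambda s,z:[*(F+s*u(a)),z]
arm.movep(P(-.03,.2),q)
arm.line_to(P(-.03,.106),velocity=.1,force_limit=8)
print(arm.line_to(P(-.014,.106),velocity=.04,force_limit=8))
h=arm.line_to(P(.008,.106),velocity=.02,force_limit=8)
o=arm.observe();print(h,o["t"],((o["eef_pos"][:2]-F)@u(a)).round(4),o["contact_force"],o["eef_pos"])
E
```

```text
False
True 23.8917 0.0036 [ 0.39907471 -0.55028081 -0.61699948] [ 0.44493039 -0.04063936  0.10541199]
```

```bash
python3 - <<'E'
from h import *
a=np.radians(8); F=np.array([.4414,-.0415]); P=lambda s,z:[*(F+s*u(a)),z]
h=arm.line_to(P(.010,.106),velocity=.01,force_limit=10)
o=arm.observe();print(h,o["t"],((o["eef_pos"][:2]-F)@u(a)).round(4),o["contact_force"])
arm.line_to(P(-.03,.106),velocity=.08); arm.line_to(P(-.03,.2),velocity=.2)
arm.movep([.52,-.065,.27],quat(np.pi/2)); print(snap("w6")["t"])
f=np.load("w6.npz")
def px(p): v=f["mtx"]@(f["T"]@[*p,1])[:3]; return (v[:2]/v[2]).round(1)
for r in(.138,.124): print(r,[px([*(C-r*u(a)+s*u(a+np.pi/2)),.124]) for s in(.016,-.016)])
im=cv2.imread("pics/w6.png")[0:280,190:530]
cv2.imwrite("pics/c6.png",cv2.resize(im,None,fx=2.1,fy=2.1,interpolation=cv2.INTER_CUBIC))
E
```

```text
True 24.4 0.0035 [0.43191245 0.70281826 0.84273437]
27.075
0.138 [array([209.5, 171.5]), array([219.4, 215.8])]
0.124 [array([229.1, 168.6]), array([238.4, 213.1])]
```

View pics/c6.png

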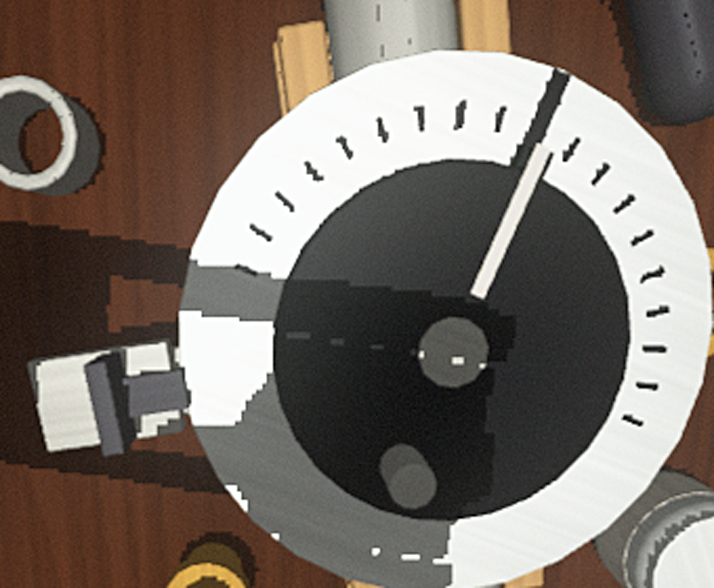

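The tab's outer edge at full-frame (230,171)–(239,217) matches the predicted home position. The force stop came twice at the same spot, and the dial is still aligned with the arm clear.

```bash
python3 -c "
from bench import arm
print(arm.job_done())"
```

```text
the job is handed in; nothing more can be done
None
```

The dial's index is set on the long scale line (within about 0.6°), the locking slide was then pushed fully home, the hand was taken clear, and the job was handed in at about 27 s; no verdict came back.

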